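# Load the spring slide and hold it at the index flag

### The arm

A 6-joint arm with a two-finger parallel gripper is mounted at the origin on the work surface; the furniture and walls round the work are solid. World frame = base frame: x ahead of the robot, y to its left, z up, the work surface at z = 0. Lengths are in m, angles in rad, forces in N, time in s.
With the tool pointing down it reaches from about 0.325 to 0.775 m from the base axis. Payload 5.5 kg.
Tool frame: the origin (TCP) lies on the centre line of the jaws, within the pads' length; the fingertips stand 25 mm ahead of it and the grasp point (between the pads) lies 6 mm ahead of it; z points along the fingers, y is the line along which they close (so a half turn about z gives the same grasp; the last joint's range is limited). The gripper opens to 85 mm and grips with 20 to 120 N. Pads are 22 mm wide; open, the fingers measure 114 mm over their backs; the gripper's body (76 mm by 85 mm) begins 54 mm behind the grasp point. The pads swing forward as they close: fully open they stand 13 mm farther back than shut.
Start: joints at [1.212, 0.091, 1.231, -0, 1.82, -0.057], TCP at [0.178, 0.573, 0.256] pointing down, gripper open.
Joint ranges: [-2.87, 2.87], [-0.86, 2.18], [0.17, 2.46], [-1.51, 4.65], [0.06, 2.69], [-2.65, 2.65]. Speed limits (rad/s): [2.57, 2.57, 3.01, 3.14, 3.14, 3.14].

### API

Orientations are given as a unit quaternion [x, y, z, w].
In Python, from station import robot, kin, get_obs, grab_frame gives the robot as it stands. Calls block until the motion is done:
- robot.move_ptp(position, orientation): joint-space move of the TCP to a pose.
- robot.move_straight(position, speed=0.15, rot=None): straight line of the TCP; rot=None keeps the orientation; speed is the mean speed in m/s.
- robot.goto_joints(angles): joint-space move.
- robot.gripper_to(opening, grip_force=None): finger opening in m; grip_force is the grip in N (None keeps the last); returns when the fingers have stopped.
- robot.wait(seconds).
- kin.inverse_kinematics(position, orientation): joint angles nearest the present ones, or None.
- get_obs(): the state.
- grab_frame(name): name is "side" or "top"; returns a dict with "pixels" (384x512x3 uint8, red, green, blue), "fx", "fy", "cx", "cy" (pixels), "rvec" (rotation vector, rad) and "tvec" (3), from world to camera coordinates, as OpenCV has them. Camera axes: x right, y down, z forward; pixel columns grow to the right and rows downward; lengths in m; the calibration is good to about 2 mm. A picture is of the moment at which its call begins. There is no depth.
A pose or a line that the arm cannot do raises robot.IKError and nothing moves.
- robot.job_done(): hands the job in; it is judged then, once.
The state is a dict: "t": time; "q": joint angles; "joint_velocities": joint speeds; "tau": joint torques, N m; "ee_pos": TCP position; "tool_rot": TCP orientation; "force": force on the tool from outside, world axes, zero at the start; "moment": the same for the moment, N m; "finger_gap": finger opening in m; "finger_force": force on a finger pad.
Only numpy, scipy, OpenCV 4.12 (cv2) and the standard library are available. Lean on these libraries where they do the work, as an engineer would, in place of code of your own. Each camera call takes 0.05 s, during which the arm holds its last target. There are 200 camera calls.

### The job

Take the shorter of the two steel inserts, put it in the recess of the spring-return slide and press it down firmly until its shoulders are flush with the slide's top. Then pull the slide out by its bow handle until the pointer on the slide is in line with the index flag on the base, and finish while still gripping the handle and holding the slide there against its spring. Leave the longer insert, the screwdriver, the timer and the hex key where they lie.

Things in the scene. Friction and masses are not known exactly. Their poses are not given: they have to be found in the camera images.
- jig: fixed steel base of the spring slide, 270 x 130 mm plate (from -120 to +150 mm along its x, +-65 mm along its y), 10 mm thick, with two low side rails (top 26 mm above the table) and an end block 38 mm high at its far end (x = 124 to 146 mm). Its origin is on the table under the place where the handle rests; the slide is pulled along its -x, towards the robot; y to the left, z up.
- carriage: aluminium slide between the rails, 130 x 76 mm, flat top 34 mm above the table; axes as the base. A spring (60 N/m, 3.6 N at rest, about 8 N at 75 mm) keeps it at its far stop and pulls it back when let go; it slides 0 to 95 mm along the base's -x. Origin coincides with the base's at rest and moves with the slide; the slide runs from -15 to +115 mm along its x.
- handle (a point): middle of the grip bar of the steel bow handle standing on the slide: a round bar 12 mm thick along the slide's y, about 50 mm long, centre 76 mm above the table, on two legs 60 mm apart; free space of 36 mm below the bar, no obstacle within 50 mm before or behind it except the insert's rib (top 58 mm above the table when seated), which begins 60 mm behind.
- nest (a point): centre of the floor of the rectangular recess in the slide's top, 75 mm behind the handle (+x); recess 43 mm along the slide's x, 31 mm along y, 12 mm deep with a 2 mm bevelled mouth; its floor is 22 mm and its mouth 34 mm above the table. The short insert goes in lengthwise along the slide's x, either way round.
- pointer (a point): tip of the pointer, a dark upright steel blade 4 mm thick, 12 mm high and 24 mm long that sticks out across the slide's left edge (+y) over the rail, 30 mm behind the handle; the point is 40 mm above the table, the blade's top 46 mm.
- mark (a point): tip of the index flag, a like upright dark steel blade 4 mm thick, its top also 46 mm above the table, on a small clamp block at the base's left edge; fixed, 40 to 75 mm nearer the robot than the resting pointer. The pointer's tip passes 4 mm beside it. Axes as the base: the pointer is in line when its offset from the mark along the base's x is zero.
- short_insert: solid steel insert: a rectangular block 40 x 28 mm and 12 mm high with a bevelled foot, and along the middle of its top a grip rib 30 mm long, 10 mm wide and 24 mm high (whole height 36 mm, 0.06 to 0.13 kg). Origin: centre of the underside; x along its length and its rib, y across the rib, z up. This is the one to load; it lies upright on the table right of the slide.
- long_insert: solid steel insert: a rectangular block 62 x 28 mm and 12 mm high with a bevelled foot, and along the middle of its top a grip rib 52 mm long, 10 mm wide and 24 mm high (whole height 36 mm, 0.06 to 0.13 kg). Origin: centre of the underside; x along its length and its rib, y across the rib, z up. Too long for the recess; leave it alone.
- screwdriver: screwdriver with a red handle, 160 x 18 x 19 mm, lying on the table; leave it. Origin: centre of its underside.
- timer: small white timer box 70 x 50 x 19 mm on the table; leave it. Origin: centre of its underside.
- key: black L-shaped hex key, 92 x 26 x 5 mm, lying near the robot; leave it. Origin: centre of its underside.
Things that resemble listed ones, but are neither listed nor needed, are in the scene too. Leave any orange look-alike of the short_insert alone.

How it is judged:
By the outcome, as a careful person would: the job done as asked, in the order asked, and still so for the second after the job is handed in, while the arm keeps its last pose, push and grip.
It also fails if it takes over 54 s, if anything falls off the work surface, if the arm or the gripper's body presses on something with over 40 N, if the wrist force passes 120 N, or if a joint passes its speed limit or range.

## Working session

There is one attempt and no reset: what is moved stays moved. The work goes in short steps, each a Python script; the robot and the scene stay as the last script left them, time stands still between calls to the robot, and variables do not carry over. Pictures are saved under pics/ and viewed, at most 10 in all, crops included, and the job is handed in when it is done.

```bash
mkdir -p pics; cat > h.py <<'E'
import numpy as np, cv2
from station import robot, kin, get_obs, grab_frame
def snap(name, fn=None):
    f=grab_frame(name)
    if fn: cv2.imwrite('pics/'+fn, cv2.cvtColor(f['pixels'],cv2.COLOR_RGB2BGR))
    return f
def K(f): return np.array([[f['fx'],0,f['cx']],[0,f['fy'],f['cy']],[0,0,1.]])
def ray(f,u,v,z):
    R=cv2.Rodrigues(np.array(f['rvec'],float))[0]; t=np.array(f['tvec'],float).ravel()
    c=-R.T@t; d=R.T@np.linalg.inv(K(f))@np.array([u,v,1.])
    return c+d*(z-c[2])/d[2]
def proj(f,P):
    return cv2.projectPoints(np.atleast_2d(np.array(P,float)),np.array(f['rvec'],float),np.array(f['tvec'],float),K(f),None)[0].reshape(-1,2)
def crop(f,x0,y0,w,h,s,fn):
    im=cv2.cvtColor(f['pixels'],cv2.COLOR_RGB2BGR)[y0:y0+h,x0:x0+w]
    cv2.imwrite('pics/'+fn,cv2.resize(im,None,fx=s,fy=s,interpolation=cv2.INTER_CUBIC))
E
python3 - <<'E'
from h import *
import pickle
for n in('top','side'):
    f=snap(n,n+'0.png'); pickle.dump(f,open(n+'0.pkl','wb'))
    R=cv2.Rodrigues(np.array(f['rvec'],float))[0]; print(n,-R.T@np.array(f['tvec']).ravel(),f['fx'])
o=get_obs(); print(o)
E
```

```text
top [ 0.47739905 -0.08997126  0.94450072] 369.6384318009006
side [0.29921091 0.64421003 0.45778672] 407.72101209229646
{'t': 0.1, 'q': array([ 1.21228999e+00,  9.18216289e-02,  1.23172114e+00,  2.36219648e-05,
        1.81980543e+00, -5.66908488e-02]), 'joint_velocities': array([ 2.74455753e-04, -1.69539823e-03, -4.02174758e-03,  3.86076921e-04,
       -2.51920620e-05, -1.22648437e-03]), 'tau': array([ 2.30812140e-03, -4.60214460e+01, -4.19220257e+01, -1.22893516e-04,
        1.05987271e-02,  3.88587227e-05]), 'ee_pos': array([0.17827378, 0.57270017, 0.25526614]), 'tool_rot': array([ 1.50332698e-01,  9.88635074e-01, -8.56563680e-04, -1.92121241e-04]), 'force': array([ 0.80941512, -0.54990528, -0.46465676]), 'moment': array([-0.07073682,  0.00746888, -0.02487344]), 'finger_force': 0.0, 'finger_gap': 0.08497272732271256}
```

View pics/top0.png

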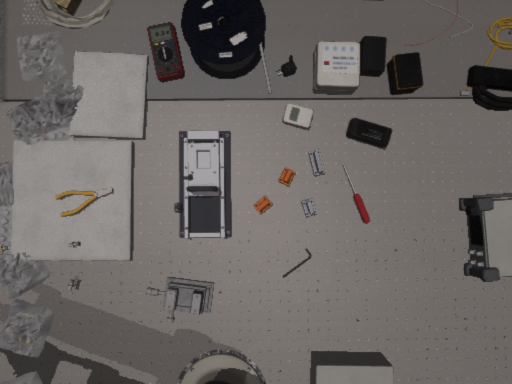

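View pics/side0.png

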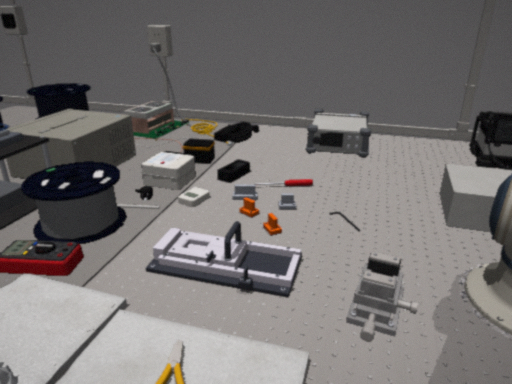

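Top view: jig around (205,185), with the flag near (179,208). The grey inserts are at (317,162), the long one, and (309,207), the short one. The orange decoys are at (287,177) and (263,205). I'll enlarge the regions that matter.

```bash
python3 - <<'E'
from h import *
import pickle
f=pickle.load(open('top0.pkl','rb'))
crop(f,168,125,75,120,5,'a.png'); crop(f,245,145,85,80,7,'b.png')
a=cv2.imread('pics/a.png');b=cv2.imread('pics/b.png')
c=np.zeros((600,800,3),np.uint8);c[:600,:375]=a; 
b=cv2.resize(b,(425,400));c[:400,375:]=b
cv2.imwrite('pics/ab.png',c)
s=pickle.load(open('side0.pkl','rb'))
crop(s,145,180,160,120,5,'c.png')
E
```

```text
(no output)
```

View pics/ab.png

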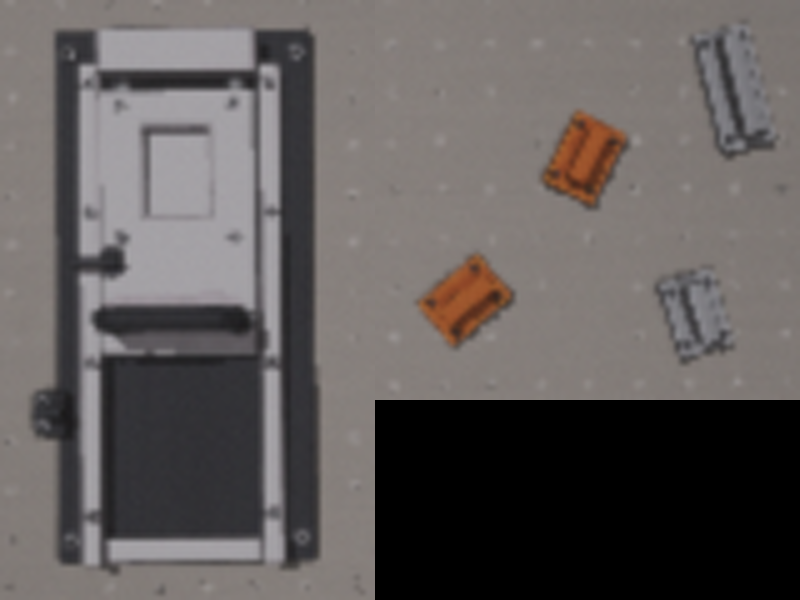

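View pics/c.png

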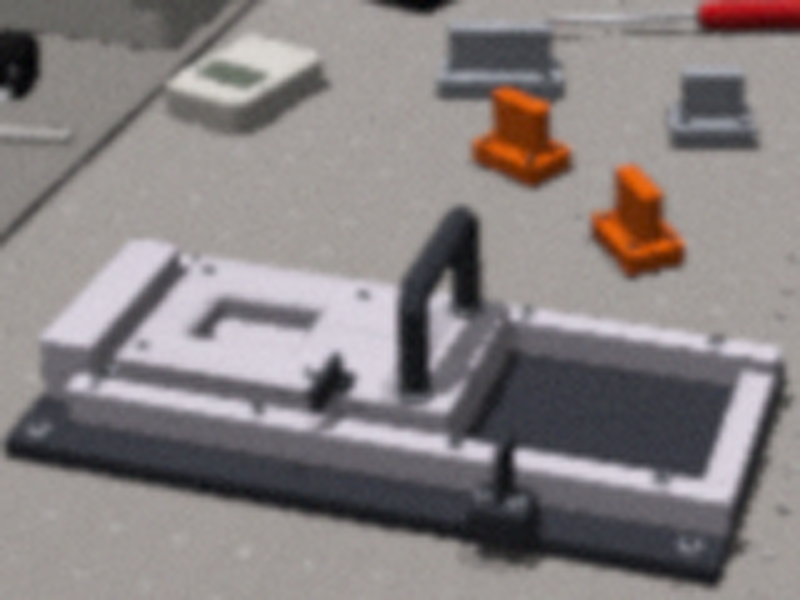

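Crops: base corners are at about (56,31), (312,33), (58,561) and (317,557) in the left panel, and the short insert's corners are at (657,280), (712,268), (735,348) and (685,362). Next I'll fit the poses to both views.

```bash
cat > fit.py <<'E'
from h import *
import pickle
from scipy.optimize import least_squares
T=pickle.load(open('top0.pkl','rb'));S=pickle.load(open('side0.pkl','rb'))
A=lambda u,v:((u+.5)/5-.5+168,(v+.5)/5-.5+125)
B=lambda u,v:((u-375+.5)/5-.5+245,(v+.5)/5-.5+145)
C=lambda u,v:((u+.5)/5-.5+145,(v+.5)/5-.5+180)
def W(p,P):
    c,s=np.cos(p[2]),np.sin(p[2]);P=np.atleast_2d(P)/1000
    return np.c_[p[0]+c*P[:,0]-s*P[:,1],p[1]+s*P[:,0]+c*P[:,1],P[:,2]]
def fit(obs,x0):
    def r(p): return np.concatenate([proj(f,W(p,P))[0]-uv for f,P,uv in obs])
    s=least_squares(r,x0,loss='soft_l1'); return s.x,r(s.x).reshape(-1,2)
jig=[(T,(150,65,10),A(56,31)),(T,(150,-65,10),A(312,33)),(T,(-120,65,10),A(58,561)),(T,(-120,-65,10),A(317,557)),
 (T,(75,0,34),A(177,172)),(T,(0,0,82),A(172,320)),
 (S,(-120,65,0),C(718,582)),(S,(150,65,0),C(8,450)),(S,(75,0,34),C(258,318))]
ins=[(T,(20,14,12),B(657,280)),(T,(20,-14,12),B(712,268)),(T,(-20,-14,12),B(735,348)),(T,(-20,14,12),B(685,362)),
 (S,(20,14,0),C(668,145)),(S,(-20,14,0),C(757,147)),(S,(15,5,36),C(682,70)),(S,(-15,5,36),C(745,74))]
if __name__=='__main__':
    j,r=fit(jig,[.47,.1,0]);print('jig',j);print(r.round(1))
    i,r=fit(ins,[.4,-.15,.2]);print('ins',i);print(r.round(1))
    np.save('jig.npy',j);np.save('ins.npy',i)
    ji=lambda p:((np.array([[np.cos(j[2]),np.sin(j[2])],[-np.sin(j[2]),np.cos(j[2])]])@(p[:2]-j[:2]))*1000).round(1)
    print('flag side',ji(ray(S,*C(507,440),.046)),'ptr side',ji(ray(S,*C(325,405),.034)),'ptr top tip',ji(ray(S,*C(335,357),.046)))
    print('flag top',ji(ray(T,*A(55,412),.046)),'ptr top',ji(ray(T,*A(85,263),.046)))
    crop(T,168,155,60,70,8,'d.png')
    crop(S,195,235,70,65,8,'e.png')
    d=cv2.imread('pics/d.png');e=cv2.imread('pics/e.png')
    c=np.zeros((600,800,3),np.uint8);d=cv2.resize(d[:,:240],(240,560));c[:560,:240]=d;c[:520,240:800]=e;cv2.imwrite('pics/de.png',c)
E
python3 fit.py
```

```text
jig [0.517506   0.03452908 0.00153529]
[[ 0.5 -0.2]
 [ 0.5 -1. ]
 [ 0.4  0.5]
 [ 0.4  0.8]
 [ 0.8 -0.4]
 [-0.9 -0.5]
 [ 0.2  1.5]
 [-0.2  1.5]
 [ 0.1  0.2]]
ins [ 0.47006711 -0.22778585  0.26375518]
[[ 0.8  0.5]
 [ 0.4 -0.1]
 [ 0.2 -0.8]
 [-0.5 -0.6]
 [ 0.7  0.9]
 [-0.5  0.6]
 [ 0.2  0.8]
 [ 0.1  0.1]]
flag side [-44.8  64.4] ptr side [29.1 46.3] ptr top tip [29.9 33.3]
flag top [-43.6  60. ] ptr top [28.6 45.2]
```

View pics/de.png

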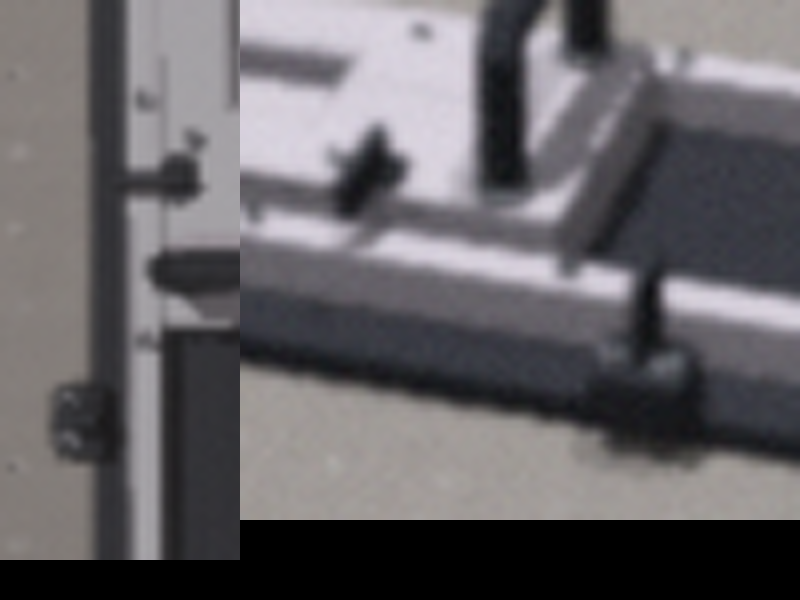

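```bash
cat >> h.py <<'E'
from scipy.spatial.transform import Rotation as Ro
def ori(p,yaw):
    """tool down, jaw axis (tool y) at world angle yaw; choose half turn with smaller wrist angle"""
    best=None
    for a in (yaw,yaw+np.pi):
        y=np.array([np.cos(a),np.sin(a),0]);z=np.array([0,0,-1.]);x=np.cross(y,z)
        q=Ro.from_matrix(np.c_[x,y,z]).as_quat()
        s=kin.inverse_kinematics(p,q)
        if s is not None and (best is None or abs(s[5])<best[0]): best=(abs(s[5]),q)
    return best[1]
def st():
    o=get_obs();print('t%.2f'%o['t'],o['ee_pos'].round(4),'F',o['force'].round(1),'gap %.4f ff %.1f'%(o['finger_gap'],o['finger_force']),flush=True);return o
E
python3 - <<'E'
from fit import *
j=np.load('jig.npy');i=np.load('ins.npy')
print('recess top',ray(T,*A(177,172),.034),'side',ray(S,*C(258,318),.034),'fit',W(j,(75,0,34)))
print('ins top',ray(T,*B(697,314.5),.012))
p=np.array([i[0],i[1],.12]);q=ori(p,i[2]+np.pi/2)
robot.move_ptp(p,q);st()
robot.gripper_to(.045,60)
p[2]=.041;robot.move_straight(p,.12);st()
robot.gripper_to(.0,60);st()
p[2]=.125;robot.move_straight(p,.15);st()
E
```

```text
recess top [0.59162422 0.03658672 0.034     ] side [0.59289726 0.03417919 0.034     ] fit [[0.59250591 0.03464423 0.034     ]]
ins top [ 0.4694744  -0.22705939  0.012     ]
t3.12 [ 0.4705 -0.2272  0.1202] F [-0.7 -0.  -0.4] gap 0.0856 ff 0.0
t4.41 [ 0.4705 -0.228   0.0418] F [-0.6  0.4  0.5] gap 0.0449 ff 0.0
t4.82 [ 0.4705 -0.228   0.0419] F [-0.7 -0.   3.4] gap 0.0089 ff 61.6
t5.53 [ 0.4696 -0.2276  0.1238] F [ 0.5  0.5 -1.3] gap 0.0087 ff 61.1
```

```bash
python3 - <<'E'
from fit import *
j=np.load('jig.npy')
p=np.array([.5923,.0353,.15]);q=ori(p,j[2]+np.pi/2);robot.move_ptp(p,q)
p[2]=.083;robot.move_straight(p,.12);st()
f=snap('side');crop(f,145,200,130,95,6,'g.png')
# expected insert foot in that picture if centred in tool
m=get_obs()['ee_pos'];i=[m[0],m[1],j[2]]
P=[(20,14,42),(-20,14,42),(20,-14,42),(15,5,78)]
print(((proj(f,W(i,P))-[145,200]+.5)*6-.5).round(0))
E
```

```text
t8.26 [0.5927 0.0352 0.0837] F [ 0.2 -0.3 -0.7] gap 0.0084 ff 61.0
[[230. 255.]
 [348. 275.]
 [267. 211.]
 [249. 144.]]
```

View pics/g.png

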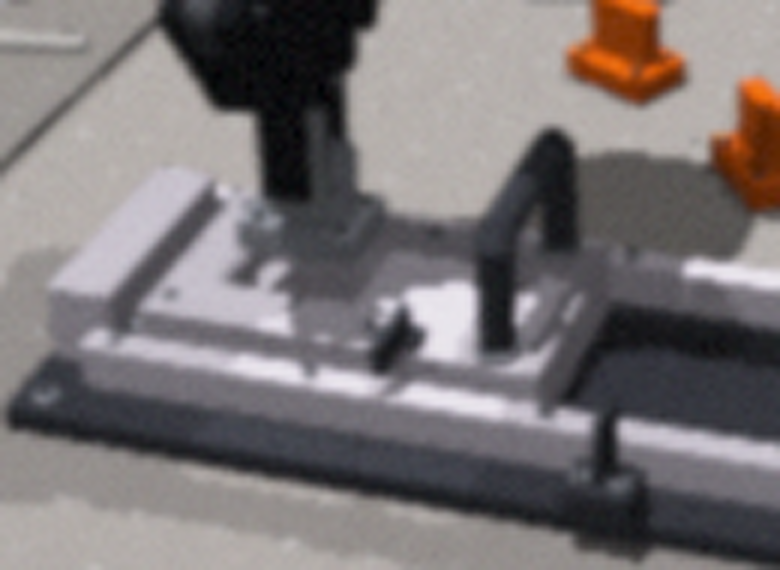

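The insert hangs level over the recess, with its near-left foot corner at about (241,250) against an expected (230,255). That's within about 3 mm. I'll lower it with force checks.

```bash
python3 - <<'E'
from fit import *
p=np.array([.5923,.0353,.083])
for z in (.076,.073,.070,.067,.064):
    p[2]=z;robot.move_straight(p,.06);o=st()
    if abs(o['force'][2])>25 or np.linalg.norm(o['force'][:2])>15: break
f=snap('side');crop(f,165,190,90,80,7,'k.png')
E
```

```text
t8.57 [0.5922 0.0353 0.0758] F [ 0.2 -0.5 -0.4] gap 0.0085 ff 61.0
t8.82 [0.5928 0.0353 0.0742] F [-1.3  0.5  4.8] gap 0.0087 ff 61.6
t9.07 [0.5931 0.0354 0.0739] F [-6.7  0.8 16.7] gap 0.0087 ff 63.5
t9.32 [0.5933 0.0355 0.0736] F [-12.6   0.4  26.8] gap 0.0088 ff 65.2
```

View pics/k.png

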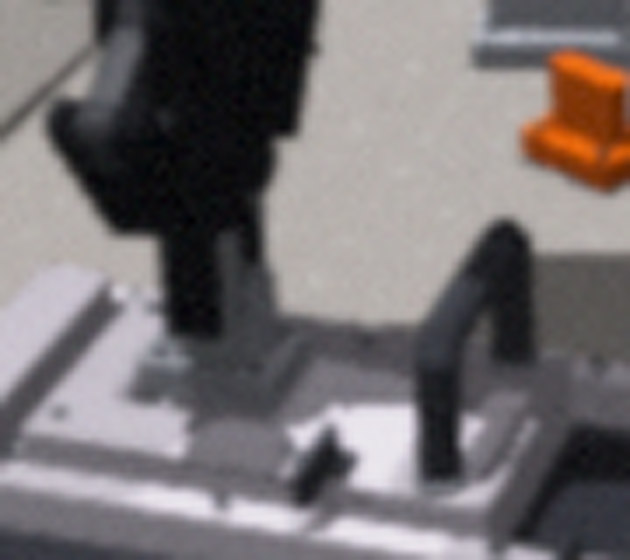

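The insert is resting on the recess bevel at TCP z≈0.074. The Fx reaction is −x, so I'll search towards −x under a light push.

```bash
python3 - <<'E'
from fit import *
p=np.array([.5923,.0353,.070]);robot.move_straight(p,.1);st()
for dx in (-.0008,-.0016,-.0024,-.0032,-.004):
    p[0]=.5923+dx;robot.move_straight(p,.03);o=st()
    if o['ee_pos'][2]<.0715: break
E
```

```text
t9.62 [0.5933 0.0354 0.0739] F [-5.2  0.4 16. ] gap 0.0087 ff 63.5
t9.88 [0.5931 0.0354 0.074 ] F [-2.5 -0.1 14. ] gap 0.0080 ff 63.1
t10.12 [0.5929 0.0354 0.074 ] F [-0.1 -0.3 12.6] gap 0.0084 ff 62.9
t10.38 [0.5928 0.0354 0.074 ] F [ 2.7  0.6 11.4] gap 0.0084 ff 62.7
t10.62 [0.5921 0.0354 0.0741] F [ 4.6  0.7 11.1] gap 0.0089 ff 62.7
t10.88 [0.5914 0.0354 0.0741] F [ 3.2  0.6 10.4] gap 0.0086 ff 62.6
```

```bash
cat > search.py <<'E'
from fit import *
import sys
def probe(dx,dy):
    robot.move_straight(np.array([.5923+dx,.0353+dy,.0765]),.1)
    robot.move_straight(np.array([.5923+dx,.0353+dy,.0715]),.06)
    o=get_obs();print(dx,dy,'t%.1f'%o['t'],o['ee_pos'].round(4),o['force'].round(1),o['moment'].round(2),flush=True)
    return o['ee_pos'][2]<.0727
if __name__=='__main__':
    for d in eval(sys.argv[1]):
        if probe(*d): print('in');break
E
python3 search.py '[(.0015,0),(.003,0),(-.0015,0),(-.003,0),(0,.0015),(0,-.0015)]'
```

```text
0.0015 0 t11.4 [0.5941 0.0354 0.074 ] [-5.3  1.3 14.7] [-0.13  0.9  -0.03]
0.003 0 t11.9 [0.5955 0.0354 0.0739] [-7.1  0.7 15.4] [-0.17  1.23 -0.03]
-0.0015 0 t12.4 [0.5915 0.0355 0.0739] [-4.8  0.7 14.8] [0.08 1.   0.03]
-0.003 0 t12.9 [0.5903 0.0352 0.0745] [-3.8 -0.7 16. ] [-0.04  0.99 -0.  ]
0 0.0015 t13.4 [0.5931 0.0367 0.0725] [-0.6 -0.4  7.1] [-0.03  0.22  0.03]
in
```

```bash
python3 - <<'E'
from fit import *
for y,z in ((.0371,.0715),(.0374,.0695),(.0374,.0665),(.0374,.063),(.0374,.060)):
    robot.move_straight(np.array([.5925,y,z]),.05);o=st()
    if abs(o['force'][2])>45: break
E
```

```text
t13.62 [0.5931 0.0368 0.0725] F [-0.7 -1.7  8.6] gap 0.0084 ff 63.6
t13.88 [0.5933 0.0369 0.0722] F [-4.1 -1.5 15.4] gap 0.0084 ff 64.7
t14.12 [0.5945 0.0369 0.071 ] F [-2.3 -1.9 20.2] gap 0.0083 ff 65.9
t14.38 [0.596  0.0369 0.0692] F [ 0.3 -1.8 24.3] gap 0.0084 ff 67.6
t14.62 [0.5973 0.0369 0.0674] F [ 3.8 -1.2 25.1] gap 0.0084 ff 69.1
```

```bash
python3 - <<'E'
from fit import *
print(get_obs()['moment'].round(2), Ro.from_quat(get_obs()['tool_rot']).as_matrix().round(3)[:,2])
f=snap('side');crop(f,165,190,90,80,7,'m.png')
E
```

```text
[-0.28  0.02 -0.  ] [ 0.015 -0.001 -1.   ]
```

View pics/m.png

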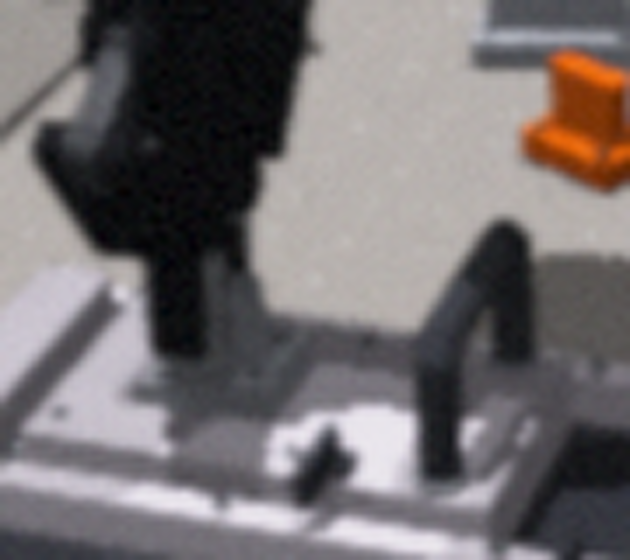

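The insert has tilted, with its +x end in and its −x end hung on the edge, so it needs to go further +x. I'll lift it slightly, shift it and press while holding the actual x.

```bash
cat > press.py <<'E'
from fit import *
def press(x,y,zs,fmax=40):
    c=np.array([x,y,zs[0]])
    for z in zs:
        c[2]=z;robot.move_straight(c,.06);o=st();print('   M',o['moment'].round(2))
        c[0]+=np.clip(x-o['ee_pos'][0],-.0015,.0015)
        if o['force'][2]>fmax: break
    return c
E
python3 - <<'E'
from press import *
robot.move_straight(np.array([.5925,.0372,.076]),.1);st()
press(.5955,.0370,(.076,.073,.071,.069,.067,.065))
E
```

```text
t14.98 [0.5921 0.0372 0.075 ] F [-0.7  0.1 -0.9] gap 0.0086 ff 65.0
t15.23 [0.5949 0.037  0.0743] F [-0.  -0.1 -1.8] gap 0.0089 ff 65.0
   M [0.01 0.   0.01]
t15.48 [0.5958 0.037  0.0723] F [-0.9  0.8 -1.5] gap 0.0088 ff 65.0
   M [ 0.03 -0.03 -0.04]
t15.73 [0.5957 0.037  0.0708] F [-0.7 -0.9 -1.5] gap 0.0086 ff 65.0
   M [ 0.03  0.06 -0.04]
t15.98 [0.596  0.037  0.0697] F [0.2 0.9 2.2] gap 0.0086 ff 65.6
   M [ 0.01  0.02 -0.01]
t16.23 [0.596  0.037  0.0694] F [-1.4  0.2  8.5] gap 0.0084 ff 66.7
   M [0.   0.51 0.01]
t16.48 [0.5961 0.037  0.0692] F [-2.8 -0.7 16.3] gap 0.0083 ff 67.7
   M [-0.03  0.93 -0.  ]
```

```bash
python3 - <<'E'
from fit import *
f=snap('side');crop(f,170,210,60,45,13,'n.png')
cv2.imwrite('pics/n_raw.png',cv2.cvtColor(f['pixels'],cv2.COLOR_RGB2BGR))
E
```

```text
(no output)
```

View pics/n.png

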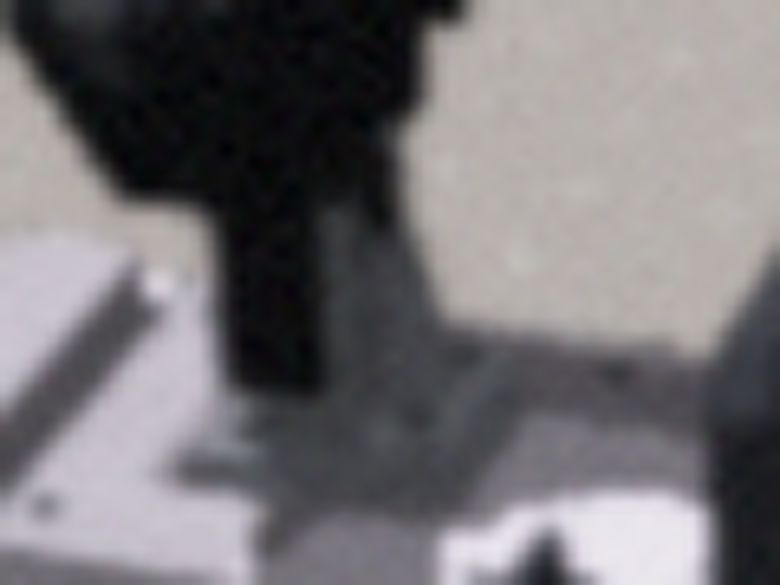

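The rib's right edge leans from (400,200) to (440,320). The insert is nose-down with its +x end in the recess and its tail up. I'll release it so it settles, then press on the rib top with the fingers shut and read its height from contact.

```bash
python3 - <<'E'
from press import *
o=get_obs();x,y=.5960,.037
robot.move_straight(np.array([x,y,.068]),.1)
robot.gripper_to(.035,60);st()
robot.move_straight(np.array([x,y,.105]),.15)
robot.gripper_to(0,60);st()
# height of rib top under shut fingertips
press(x-.005,y,(.097,.094,.091,.088,.085,.082,.079),30)
f=snap('side');cv2.imwrite('pics/p_raw.png',cv2.cvtColor(f['pixels'],cv2.COLOR_RGB2BGR))
E
```

```text
t17.16 [0.5956 0.037  0.0672] F [0.4 0.2 0.5] gap 0.0353 ff 0.0
t17.99 [0.5958 0.037  0.1044] F [ 0.1 -0.4  0.4] gap -0.0007 ff 0.0
t18.30 [0.5904 0.037  0.0962] F [ 0.3 -0.2  0.1] gap 0.0002 ff 0.0
   M [ 0.05  0.   -0.04]
t18.55 [0.5916 0.037  0.0938] F [ 1.5  0.8 -0.7] gap 0.0004 ff 0.0
   M [0.02 0.06 0.02]
t18.80 [0.5915 0.037  0.0917] F [ 0.9 -0.5  2.9] gap 0.0001 ff 1.2
   M [ 0.04 -0.13 -0.03]
t19.05 [0.5917 0.037  0.091 ] F [-1.7 -0.1 11.6] gap -0.0002 ff 6.0
   M [-0.04  0.34  0.02]
t19.30 [0.5918 0.037  0.0906] F [-4.3  0.1 20.8] gap 0.0003 ff 10.4
   M [ 0.03  0.71 -0.01]
t19.55 [0.5919 0.0371 0.0903] F [-5.9  0.4 30. ] gap -0.0001 ff 15.0
   M [ 0.01  1.18 -0.04]
t19.80 [0.5908 0.0371 0.0892] F [-12.5  -0.5  39.3] gap 0.0001 ff 19.5
   M [-0.08  2.2  -0.04]
```

```bash
python3 - <<'E'
from press import *
robot.move_straight(np.array([.596,.037,.13]),.3)
p=np.array([.50,-.17,.17]);robot.move_ptp(p,ori(p,np.load('jig.npy')[2]+np.pi/2));st()
import pickle
T=snap('top','q_top.png');S=snap('side','q_side.png')
pickle.dump((T,S),open('q.pkl','wb'))
crop(T,185,135,40,60,10,'q1.png');crop(S,170,215,40,40,10,'q2.png')
c=np.zeros((600,800,3),np.uint8);c[:,:400]=cv2.imread('pics/q1.png');c[:400,400:]=cv2.imread('pics/q2.png');cv2.imwrite('pics/q.png',c)
E
```

```text
t22.51 [ 0.5    -0.1698  0.1697] F [ 0.9  1.  -0.8] gap 0.0002 ff 0.0
```

View pics/q.png

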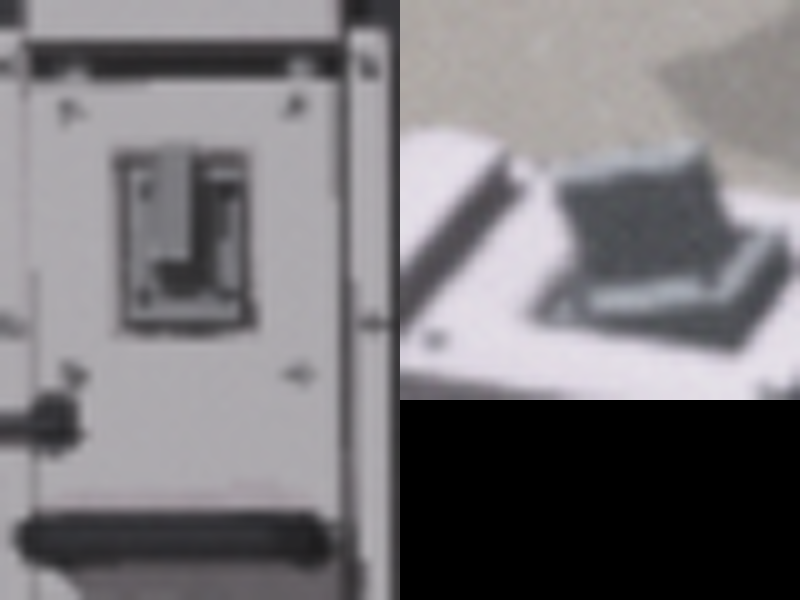

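Clear view of the recess. The insert is aligned in y and its nose (+x end) is down, with a gap to the far wall (side crop, 530–590 px). Its tail rides on the near edge (top crop, row ~325). I'll nudge the tail +x with shut fingers held just above the slide, then press from above.

```bash
python3 - <<'E'
from press import *
p=np.array([.549,.0365,.13]);q=ori(p,np.load('jig.npy')[2]+np.pi/2)
robot.move_ptp(p,q)
p[2]=.0615;robot.move_straight(p,.15);st()
for x in np.arange(.555,.575,.002):
    p[0]=x;robot.move_straight(p,.05);o=st()
    if abs(o['force'][0])>16 or o['ee_pos'][0]>.5605+.0015: break
E
```

```text
t25.55 [0.549  0.0364 0.0613] F [ 0.2  0.1 -0.2] gap 0.0000 ff 0.0
t25.82 [0.5555 0.0365 0.0618] F [-0.3  0.5 -0. ] gap 0.0002 ff 0.0
t26.07 [0.5571 0.0365 0.0615] F [ 1.   0.2 -0.5] gap 0.0001 ff 0.0
t26.32 [0.5591 0.0365 0.0615] F [0.2 0.1 0.6] gap -0.0002 ff 0.0
t26.57 [0.561  0.0365 0.0614] F [-0.7 -0.1  0.1] gap 0.0003 ff 0.0
t26.82 [0.563  0.0365 0.0614] F [-1.3  0.1 -0.5] gap -0.0003 ff 0.2
```

```bash
python3 - <<'E'
from press import *
p=np.array([.563,.0365,.0615])
for x in np.arange(.5645,.572,.001):
    p[0]=x;robot.move_straight(p,.05);o=st()
    if abs(o['force'][0])>12: break
E
```

```text
t27.07 [0.5643 0.0365 0.0613] F [-2.3 -0.7  0.2] gap -0.0006 ff 0.8
t27.32 [0.5646 0.0365 0.061 ] F [-5.6 -0.8  1.6] gap 0.0001 ff 2.5
t27.57 [0.5647 0.0365 0.0607] F [-8.  -0.3  1.2] gap -0.0002 ff 4.2
t27.82 [0.5648 0.0365 0.0603] F [-11.4   0.5   2.8] gap -0.0002 ff 5.8
t28.07 [0.565  0.0365 0.06  ] F [-13.7  -0.2   2.7] gap -0.0001 ff 7.4
```

```bash
python3 - <<'E'
from press import *
robot.move_straight(np.array([.561,.0365,.062]),.1)
robot.move_straight(np.array([.561,.0365,.105]),.25)
x=.586
robot.move_straight(np.array([x,.0368,.098]),.25);st()
press(x,.0368,(.092,.089,.086,.083,.080,.077,.074,.071),36)
E
```

```text
t28.89 [0.5859 0.0368 0.096 ] F [0.2 0.3 0.1] gap 0.0002 ff 0.0
t29.14 [0.5852 0.0368 0.0911] F [-0.3  0.2 -0.1] gap 0.0002 ff 0.0
   M [ 0.02 -0.02 -0.02]
t29.39 [0.5866 0.0368 0.0889] F [ 0.5  0.2 -0.5] gap -0.0002 ff 0.0
   M [ 0.08 -0.01 -0.01]
t29.64 [0.586  0.0368 0.0858] F [-0.2  0.   0.3] gap -0.0001 ff 0.0
   M [-0.    0.03  0.02]
t29.89 [0.5863 0.0368 0.0831] F [0.1 0.1 0.9] gap -0.0001 ff 0.4
   M [ 0.02 -0.11 -0.03]
t30.14 [0.5864 0.0368 0.0829] F [-5.2 -0.5 12.3] gap 0.0000 ff 6.4
   M [-0.06  0.88 -0.02]
t30.39 [0.5865 0.0368 0.0829] F [-9.9 -0.1 24.1] gap 0.0001 ff 12.1
   M [-0.04  1.79  0.02]
t30.64 [0.5865 0.0368 0.0827] F [-14.6  -1.   36.2] gap -0.0001 ff 17.7
   M [-0.1   2.67 -0.03]
```

Rib-top contact is at TCP z=0.083, i.e. 58 mm above the table, so it is seated. I'll press once on the nose side, then take the handle, grip and pull.

```bash
python3 - <<'E'
from press import *
import pickle
j=np.load('jig.npy')
robot.move_straight(np.array([.586,.0368,.086]),.1)
press(.599,.0368,(.086,.080,.074),30)
robot.move_straight(np.array([.590,.0368,.13]),.3)
p=np.array([.518,.0367,.14]);q=ori(p,j[2]);robot.move_ptp(p,q);st()
robot.gripper_to(.055,60)
p[2]=.081;robot.move_straight(p,.15);st()
robot.gripper_to(0,60);o=st()
x0=o['ee_pos'][0];np.save('x0.npy',o['ee_pos'])
u=np.array([np.cos(j[2]),np.sin(j[2])])
e=p.copy();e[:2]=p[:2]-u*.060;e[2]=.081;robot.move_straight(e,.08);o=st()
T=snap('top','r_top.png');S=snap('side','r_side.png');pickle.dump((T,S),open('r.pkl','wb'))
print('pulled',x0-o['ee_pos'][0])
E
```

```text
t31.27 [0.5988 0.0368 0.0847] F [-0.6  0.3 -0.1] gap 0.0000 ff 0.0
   M [ 0.02 -0.02  0.02]
t31.52 [0.5999 0.0368 0.083 ] F [-4.2 -0.5 12.2] gap 0.0003 ff 6.4
   M [-0.01  0.73  0.04]
t31.77 [0.6007 0.0369 0.0828] F [-11.1  -0.8  33.8] gap -0.0002 ff 16.6
   M [-0.09  1.94  0.02]
t33.52 [0.5178 0.0367 0.139 ] F [-0.  -0.6  0.2] gap -0.0001 ff 0.0
t34.62 [0.5181 0.0367 0.0814] F [ 0.5  0.2 -0.4] gap 0.0550 ff 0.0
t35.10 [0.5183 0.0367 0.0823] F [-2.3 -0.8  6.3] gap 0.0101 ff 58.5
t36.00 [0.4598 0.0364 0.0823] F [6.1 0.1 1.2] gap 0.0101 ff 58.5
pulled 0.05845823609260142
```

```bash
python3 - <<'E'
from fit import *
j=np.load('jig.npy')
T,S=pickle.load(open('r.pkl','rb'))
for n,f in(('side',S),('top',T)):
    P=[(-28.5,26,46),(-28.5,50,46),(-28.5,50,34),(-44,54,46),(-44,66,46),(-44,54,34),(-44,66,30)]
    uv=proj(f,W(j,P));print(n,uv.round(1).tolist())
    g=cv2.cvtColor(f['pixels'],cv2.COLOR_RGB2GRAY)
    a=uv.min(0).astype(int)-5;b=uv.max(0).astype(int)+6
    print('     ',*['%3d'%c for c in range(a[0],b[0])])
    for r in range(a[1],b[1]): print(r,':',*['%3d'%v for v in g[r,a[0]:b[0]]])
E
```

```text
side [[243.6, 253.8], [239.5, 261.3], [239.6, 267.0], [247.3, 264.1], [245.2, 268.1], [247.4, 269.8], [245.3, 275.8]]
      234 235 236 237 238 239 240 241 242 243 244 245 246 247 248 249 250 251 252
248 :  63  69  94 143 184 196 200 202 199 198 177 143 114  96  87  79  79  78  81
249 :  88  83 111 167 191 198 199 197 197 198 194 181 168 139 115  94  85  81  78
250 : 129 116 150 183 198 196 199 197 197 195 194 197 193 183 170 139 116  92  80
251 : 136 141 176 195 201 200 202 199 200 197 197 199 195 195 193 180 166 137 118
252 : 136 164 189 198 200 199 199 200 200 200 202 200 199 197 198 199 194 182 175
253 : 148 182 198 202 202 201 198 199 200 197 200 201 201 200 201 202 198 199 199
254 : 171 193 202 203 204 203 200 195 191 188 196 199 199 202 200 201 199 203 202
255 : 186 199 201 203 204 203 196 175 146 150 185 201 201 203 203 201 202 200 201
256 : 199 204 202 201 202 201 188 143  98 107 175 198 202 201 204 201 205 201 203
257 : 204 197 192 193 199 188 164 115  69  93 170 199 202 204 204 205 205 202 203
258 : 200 188 160 161 173 156 114  75  52  81 156 183 193 199 202 199 202 201 20
[... 3388 characters left out ...]
  69 110 133 138
207 : 138 138 139 138 138 138 138 138 137 138 137 139 138 138 138 138 139 140 140 137 136 112  82  65 110 136 141
208 : 140 140 139 139 141 139 139 139 140 138 140 140 141 140 141 140 140 139 140 140 134 109  82  68 110 137 142
209 : 142 141 142 142 142 141 142 141 142 140 142 141 142 141 140 142 141 142 141 141 135 109  83  72 112 139 144
210 : 144 142 143 143 143 143 143 143 142 142 142 142 143 141 142 143 143 142 144 142 136 107  74  71 113 142 147
211 : 145 144 146 144 146 146 144 145 145 145 146 144 144 144 144 145 145 144 145 144 138 108  73  72 117 145 147
212 : 147 147 146 146 148 148 147 147 146 147 146 147 147 147 148 147 147 146 147 146 140 111  75  74 120 147 149
```

```bash
cat > al.py <<'E'
from press import *
import sys
j=np.load('jig.npy');x0=np.load('x0.npy')[0];tgt=float(sys.argv[1])
c=np.array([.518,.0367]);u=np.array([np.cos(j[2]),np.sin(j[2])]);d=tgt+.0015
for k in range(2):
    e=np.r_[c-u*d,.081];robot.move_straight(e,.05);robot.wait(.2);o=get_obs();got=x0-o['ee_pos'][0];d+=tgt-got
o=st();print('pulled',x0-o['ee_pos'][0])
G=np.mean([cv2.cvtColor(snap('side')['pixels'],cv2.COLOR_RGB2GRAY).astype(float) for _ in range(2)],0)
S=snap('side','s_side.png')
print(proj(S,W(j,[(30-tgt*1000,50,46),(30-tgt*1000,50,34),(-43,54,46),(-43,66,46),(-43,54,34)])).round(1).tolist())
print('     ',*['%3d'%c for c in range(240,256)])
for r in range(255,280): print(r,':',*['%3d'%v for v in G[r,240:256]])
E
python3 al.py .073
```

```text
t37.19 [0.4453 0.0363 0.0823] F [ 7.4 -1.3  0.8] gap 0.0104 ff 58.5
pulled 0.07294486062410793
[[247.4, 262.7], [247.5, 268.4], [246.8, 264.0], [244.7, 268.0], [246.8, 269.7]]
      240 241 242 243 244 245 246 247 248 249 250 251 252 253 254 255
255 : 124 147 182 199 201 200 202 200 200 197 194 195 198 201 204 202
256 : 146 174 196 202 200 201 202 203 197 176 160 169 191 201 200 202
257 : 186 198 202 203 204 203 203 203 189 147 109 129 178 200 204 203
258 : 202 201 203 201 197 198 198 191 166 114  77 105 174 200 203 204
259 : 201 202 198 188 171 171 180 157 124  81  57  93 160 190 195 200
260 : 204 201 184 161 132 134 143 114  81  61  43  61 111 145 166 191
261 : 201 200 191 169 143 127 110  82  65  46  34  38  68  87 123 179
262 : 194 195 197 191 181 149 104  68  51  39  31  41  56  68 119 178
263 : 171 177 185 187 185 156 102  62  43  30  29  38  51  84 155 192
264 : 133 137 142 149 151 136  89  50  31  26  36  48  67 112 170 195
265 : 116 116 121 121 120 105  72  43  30  33  57  77 106 139 175 187
266 : 112 114 112 113 108  89  63  40  31  48  73  88 108 127 142 152
267 : 122 120 
[... 195 characters left out ...]

270 : 200 201 190 150  89  47  33  65 119 113  91  98 129 142 140 139
271 : 188 189 179 139  78  39  28  52  93  96  99 128 169 187 188 188
272 : 146 147 145 113  64  33  26  46  86 107 131 169 194 201 205 207
273 : 118 125 118  90  56  33  25  55 111 143 161 180 188 192 200 216
274 : 117 116 112  83  50  29  25  56 105 131 137 145 146 156 172 190
275 : 114 111 103  79  50  28  24  49  98 118 120 122 123 128 136 146
276 : 100  89  80  65  44  30  28  47  89 107 112 115 117 117 118 121
277 :  94  74  72  60  40  31  25  38  66  80  88 105 111 116 117 118
278 :  98  88  95  70  43  31  27  36  53  65  71  83  94 108 114 116
279 :  93  94  99  74  43  39  52  65  77  84  74  66  77 104 112 114
```

```bash
python3 - <<'E'
from h import *
st();robot.job_done()
E
```

```text
t37.34 [0.4453 0.0364 0.0823] F [ 7.9 -0.9  1.3] gap 0.0102 ff 58.5
the job is handed in; nothing more can be done
```

I handed the job in at 37.3 s: the short insert is pressed flush (rib top at 58 mm at both ends), and the gripper still holds the slide 73 mm out, with the pointer in line with the flag to within about 1 mm by side-camera pixel readings (the arm hid both from the top camera).

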